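Fit the wafer chuck onto the aligner stage

ROBOT

A 7-joint arm with a two-finger parallel gripper is mounted at the origin on the work surface. World frame = base frame: x ahead of the robot, y to its left, z up, the work surface at z = 0. Lengths are in m, angles in rad, forces in N, time in s.
With the tool pointing down it reaches from about 0.4 to 0.9 m from the base axis. Payload 5.5 kg.
Tool frame: the origin (TCP) lies midway between the tips of the shut fingers; the grasp point (between the pads) lies 19 mm behind it; y points along the fingers, x is the direction in which the jaws open and shut, and the axes are right-handed (so a half turn about y gives the same grasp; the last joint's range is limited). The gripper opens to 92 mm and grips with 3 to 60 N. Pads are 19 mm wide; open, the fingers measure 130 mm over their backs; the gripper's body (75 mm by 190 mm) begins 47 mm behind the grasp point.
Start: joints at [-0.863, 0.501, -0.427, 1.55, 0.221, 1.138, -0.21], TCP at [0.28, 0.587, 0.227] pointing down, gripper open.
Joint ranges: [-2.88, 2.88], [-0.31, 2.03], [-1.54, 1.56], [0.2, 2.42], [-1.41, 4.55], [0.19, 2.02], [-2.57, 2.57]. Speed limits (rad/s): [2.57, 2.57, 3.14, 3.14, 3.14, 3.14, 3.14].

INTERFACE

Orientations are given as a unit quaternion [w, x, y, z].
In Python, from cell import arm gives the robot as it stands. The module is installed in compiled form; this text tells all that it offers.
- The arm moves only by the tool drive_tool, never from a script. Its argument "targets" is a list of rows, each a list of 2 entries, a list of its own where there are three numbers: the shift along the tool's x, y, z in mm, then the turn, a rotation vector about the tool's x, y, z in rad. In form: [[[x, y, z], [ax, ay, az]], ...]. A call has 1 to 20 rows; each row shifts and turns the pose as measured when the row begins, along the tool's axes as they then stand; what a row does not reach is not made up. A row lasts 1/12 s, in which the tool goes at most 41.7 mm and 7.16 degrees, less where a joint would pass 70% of its speed; a pose out of reach is approached as far as the arm can. A call is refused whole if a number of a shift passes 41.7 or a number of a turn 0.125, either way. A call with a gripper value outside its range is refused whole. "fingers" is the opening, from 0 (shut) to 1 (fully open), set as the call begins (left out, the last holds). The fingers move at their own pace and stop on an object; "grip_force" is the grip in N (left out, the last holds). Time passes only in rows, so rows that do not move let the fingers close. It gives the time, the measured TCP pose, the force and the opening at its end, in the units of the state.
- arm.sense(): the state, without advancing time (a new reading comes with each control period).
- arm.grab_frame(name): name is "scene" or "top" or "wrist"; returns (picture, depth): 420x560x3 uint8, red, green, blue; 420x560 float32, m along the optical axis (not along the pixel's ray), 0 where there is no reading.
- arm.camera_info(name): a dict with "fx", "fy", "cx", "cy" (pixels), "xyz" and "orientation" of the camera in the world. Camera axes: x right, y down, z forward; pixel columns grow to the right and rows downward; lengths in m; the calibration is good to about 2 mm. A picture is of the moment at which its call begins: read the wrist's pose just before it. camera_info takes no time and is no camera call; for the wrist camera it gives the pose at the moment of the call.
- arm.close_job(): hands the job in, once; it reports no verdict.
The state is a dict: "time": time; "joint_pos": joint angles; "dq": joint speeds; "effort": joint torques, N m; "eef_pos": TCP position; "tcp_rot": TCP orientation; "wrist_force": force on the tool from outside, world axes, zero at the start; "moment": the same for the moment, N m; "width": opening from 0.0 (shut) to 1.0 (fully open).
Only numpy, scipy, OpenCV 4.12 (cv2) and the standard library are available. Lean on these libraries where they do the work, as an engineer would, in place of code of your own. Each camera call takes 0.05 s, during which the arm holds its last target.

TASK

Fit the silver three-hole wafer chuck onto the three brass studs of the aligner stage so that it sits fully home, flat on the ring's bright raised seat: turn it until its holes find the studs, pressing only gently because the stage is delicate. Then swing the red-knobbed clamp fully over its rim to lock it, let go, and leave everything else where it is.

Things in the scene. Friction and masses are not known exactly. Their poses are not given: they have to be found in the camera images.
- chuck: The silver chuck, loose, 0.4 to 0.6 kg: a flange 124 mm across and 12 mm thick; centred on it a round post 46 mm across (to grip, any way round), top 47 mm above the underside. Three through holes of 12.5 mm, 120 degrees apart on a circle of 48 mm radius. Origin: centre of the underside; z up; x points to one of the holes. Any of the three ways round will do.
- stage: Aligner stage, fixed: cream base 200 x 200 x 30 mm, with a dark ring and three brass studs on it. Origin: centre of the underside, z up; a black line marks its x. The ring is locked (stiff) at an UNREPORTED angle: one stud lies within 0.50 rad either side of the stage's x direction, the others 120 degrees on. Look or feel for the studs. Delicate: the chuck may press on it with at most 40 N.
- seat (a point): Top centre of the ring's bright seat (72 mm across, 1.5 mm above the dark rest, 132 mm across), 40 mm above the table; the seated chuck's origin lies here. Axes: the stage's, not the ring's. Studs: 9 mm thick, on a 48 mm radius, 14 mm above the seat, the last 4 mm tapering to 5. The ring is sprung: it sinks 3 mm (stop) under 7 to 25 N. Fit: about 0.035 rad, 1.7 mm off centre.
- clamp (a joint): Swing clamp, rad: 0 open, 1.5 closed (stop); starts at 0 to 0.25. Closing turns it counter-clockwise from above about an upright axis; it stays where left (about 2 N at the knob moves it). An aluminium bar 90 x 16 x 8 mm, centred on its pivot, underside 55 mm above the table, 3 mm above a seated flange. Closed, its nose points to the ring's centre over the chuck's rim; its tail has the knob.
- clamp_pivot (a point): Point on the pivot axis of the clamp, fixed to the stage at (-65, -65, 55) mm in the stage's frame.
- clamp_knob (a point): Centre of the top of the clamp's upright red knob (16 mm across, 40 mm tall, top 103 mm above the table) on the clamp's tail, 37 mm from the pivot axis; it moves with the clamp. Grip it from above or push it sideways.
- chuck_four: Bystander: a gold-coloured chuck of the same size with four holes, which does not fit. Origin at the centre of its underside. Leave it.
- resist: Bystander: amber bottle, 60 mm across, 130 mm tall. Origin at the centre of its foot.
- wafer_box: Bystander: pale blue round wafer box, 80 mm across, 20 mm tall. Origin at the centre of its underside.
- tweezers: Bystander: steel tweezers 120 mm long, lying flat, along their x. Origin at the middle.
- mask_case: Bystander: grey flat mask case with a golden window 130 x 130 x 18 mm. Origin at the centre of its underside.
- rinse: Bystander: white bottle with a red cap, 56 mm across, 110 mm tall. Origin at the centre of its foot.
- driver: Bystander: yellow-handled screwdriver 150 mm long, lying flat along its x. Origin at the middle.

How it is judged:
By the outcome, as a careful person would: the job done as asked, in the order asked, and still so for the second after the job is handed in, with the robot touching nothing.
It also fails if it takes over 72 s, if anything falls off the work surface, if the arm or the gripper's body presses on something with over 40 N, if the wrist force passes 120 N, or if a joint passes its speed limit or range.

## Working session

There is one attempt and no reset: what is moved stays moved. The work goes in short steps, Python scripts to look and compute and a tool call to move; the robot and the scene stay as the last step left them, time stands still between calls to the robot, and variables do not carry over. Pictures are saved under pics/ and viewed, and the job is handed in when it is done.

Besides the shell and the picture viewer there is one more tool, called as name(argument=value, ...), one argument or row to a line, values as JSON. drive_tool: Moves the arm, as the interface text tells. Its arguments: {"type":"object","properties":{"targets":{"type":"array","items":{"type":"array"}},"fingers":{"type":"number"},"grip_force":{"type":"number"}},"required":["targets"]}

```bash
mkdir -p pics; cat > h.py <<'E'
import numpy as np, cv2
from cell import arm
from scipy.spatial.transform import Rotation as R
def rot(q): return R.from_quat([q[1],q[2],q[3],q[0]])
def snap(name,fn):
    ci=arm.camera_info(name); im,d=arm.grab_frame(name)
    cv2.imwrite('pics/'+fn+'.png',im[:,:,::-1]); np.savez('pics/'+fn+'.npz',im=im,d=d,**{k:np.array(v) for k,v in ci.items()})
    return im,d,ci
def load(fn):
    z=np.load('pics/'+fn+'.npz'); return z['im'],z['d'],z
def ray(ci,u,v,z):
    c=np.array(ci['xyz']);d=rot(ci['orientation']).apply([(u-ci['cx'])/ci['fx'],(v-ci['cy'])/ci['fy'],1.])
    return c+d*(z-c[2])/d[2]
def cloud(d,ci):
    v,u=np.indices(d.shape)
    p=np.stack([(u-ci['cx'])/ci['fx']*d,(v-ci['cy'])/ci['fy']*d,d],-1)
    return rot(ci['orientation']).apply(p.reshape(-1,3)).reshape(p.shape)+np.array(ci['xyz'])
def proj(ci,p):
    q=rot(ci['orientation']).inv().apply(np.array(p)-np.array(ci['xyz']))
    return q[...,0]/q[...,2]*ci['fx']+ci['cx'],q[...,1]/q[...,2]*ci['fy']+ci['cy']
E
python3 - <<'E'
from h import *
for n in ['scene','top','wrist']:
    im,d,ci=snap(n,n+'0'); print(n,ci,d.min(),d.max())
print(arm.sense())
E
```

```text
scene {'fx': 417.8544072389952, 'fy': 417.8544072389952, 'cx': 281.2763104607453, 'cy': 206.21560992307974, 'xyz': array([1.19276752, 0.42309266, 0.67803478]), 'orientation': array([-0.21149507,  0.40312023,  0.79249548, -0.40585076])} 0.0 3.854183
top {'fx': 485.50170950494345, 'fy': 485.50170950494345, 'cx': 282.31049670925063, 'cy': 210.0081428067278, 'xyz': array([ 0.322967  , -0.07639068,  1.41144325]), 'orientation': array([-0.05422298,  0.71152769, -0.69835274,  0.05560273])} 0.0 2.3707507
wrist {'fx': 370.37754770155516, 'fy': 370.37754770155516, 'cx': 282.22398064658177, 'cy': 219.03555812891454, 'xyz': array([0.2200365 , 0.61529511, 0.38331688]), 'orientation': array([0.10609453, 0.83931018, 0.52914751, 0.06561464])} 0.0 1.1179786
{'time': 0.15, 'joint_pos': array([-0.862768  ,  0.50161942, -0.42683668,  1.5511776 ,  0.22080379,
        1.13829368, -0.21030101]), 'dq': array([-0.00023805, -0.00151148, -0.00139152, -0.00218149,  0.0003097 ,
       -0.00047905,  0.00085086]), 'effort': array([-6.75206044e-03, -5.67107213e+01, -5.82528859e+00, -2.79453313e+01,
       -6.86868536e-02,  2.65599112e-02,  1.24659705e-04]), 'eef_pos': array([0.27949892, 0.58626326, 0.22593894]), 'tcp_rot': array([-0.597712  ,  0.5982249 ,  0.3769597 , -0.37784747]), 'wrist_force': array([-0.88659263, -0.02212723,  0.44810299]), 'moment': array([-0.01944531,  0.0047343 ,  0.05514841]), 'width': 1.000775509452115}
```

View pics/scene0.png

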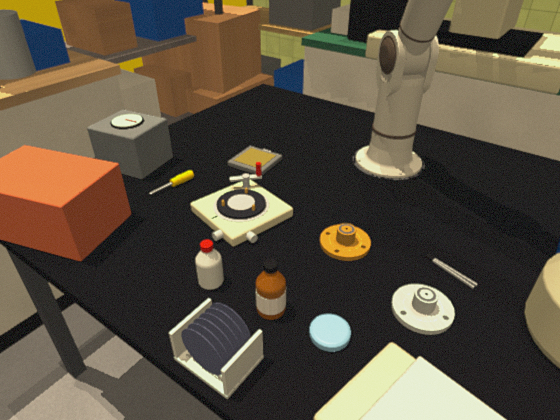

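View pics/top0.png

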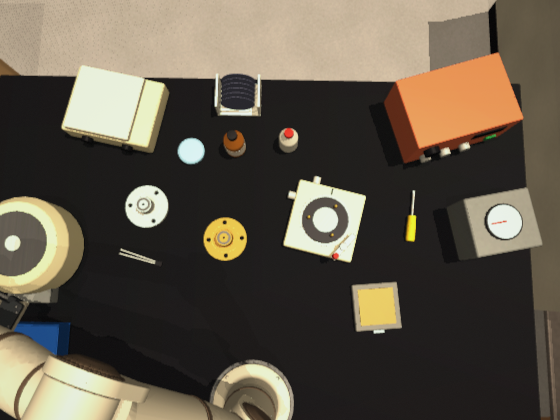

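View pics/wrist0.png

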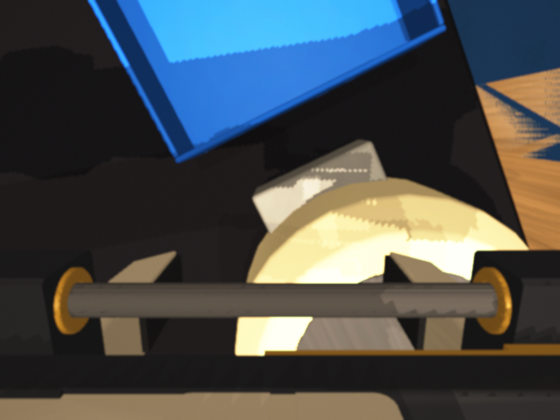

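```bash
python3 - <<'E'
from h import *
im,d,ci=load('top0')
P=cloud(d,ci)
for n,(u,v) in dict(chuck=(160,215),post=(147,203),gold=(210,250),goldpost=(224,237),stage=(300,240),rest=(309,206),seat=(325,219),knob=(335,256),bar=(343,243),table=(270,280)).items():
    print(n,P[v,u].round(4), ray(ci,u,v,0.012).round(4))
for n,(u,v,s) in dict(chuck=(147,206,35),stage=(325,220,55)).items():
    c=im[v-s:v+s,u-s:u+s,::-1]; cv2.imwrite(f'pics/{n}crop.png',cv2.resize(c,(580,580),interpolation=cv2.INTER_CUBIC))
im,d,ci=load('scene0')
c=im[145:255,180:300,::-1]; cv2.imwrite('pics/stscene.png',cv2.resize(c,None,fx=6,fy=5.4,interpolation=cv2.INTER_CUBIC)[:600])
E
```

```text
chuck [0.5202 0.2773 0.0169] [0.5209 0.2786 0.012 ]
post [0.5498 0.3087 0.0468] [0.5556 0.3185 0.012 ]
gold [0.4218 0.1287 0.0131] [0.4219 0.1289 0.012 ]
goldpost [0.457  0.0862 0.044 ] [0.4602 0.09   0.012 ]
stage [ 0.4538 -0.1291  0.0305] [ 0.4556 -0.1298  0.012 ]
rest [ 0.5507 -0.1532  0.0416] [ 0.5557 -0.1549  0.012 ]
seat [ 0.5136 -0.1989  0.0448] [ 0.5182 -0.2018  0.012 ]
knob [ 0.4055 -0.2208  0.1049] [ 0.4113 -0.2311  0.012 ]
bar [ 0.444  -0.2468  0.0699] [ 0.4492 -0.2541  0.012 ]
table [ 0.3397 -0.0455  0.0024] [ 0.3396 -0.0457  0.012 ]
```

View pics/chuckcrop.png

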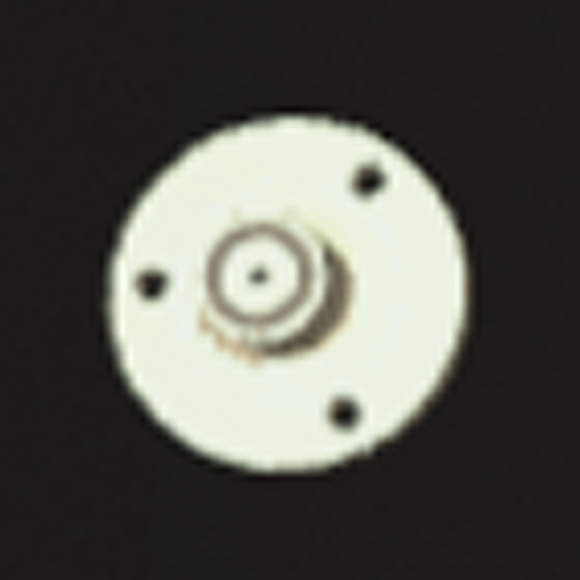

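View pics/stagecrop.png

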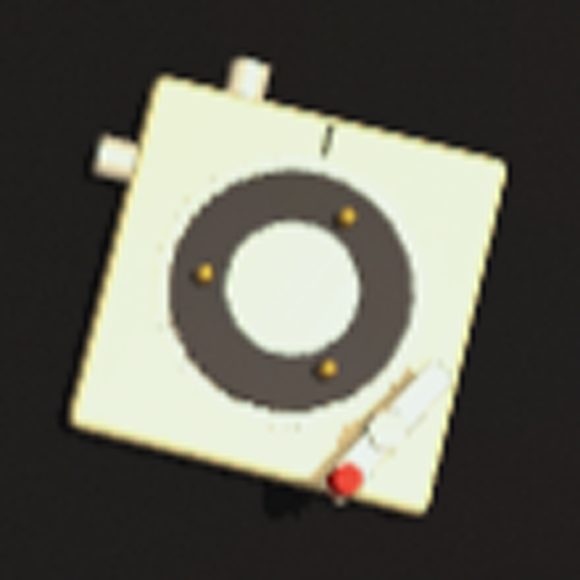

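View pics/stscene.png

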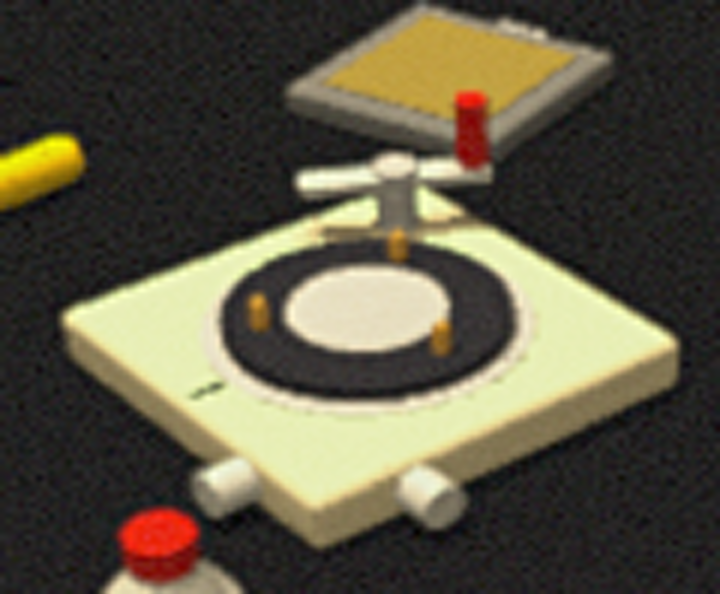

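```bash
python3 - <<'E'
from h import *
im,d,ci=load('top0')
hsv=cv2.cvtColor(im,cv2.COLOR_RGB2HSV).astype(int); g=im.astype(int).sum(2)/3
def sub(m,u,v,s):
    o=np.zeros_like(m,np.uint8); o[v-s:v+s,u-s:u+s]=m[v-s:v+s,u-s:u+s]; return o
def wc(m,w):
    v,u=np.nonzero(m); ww=w[v,u]; return (u*ww).sum()/ww.sum(),(v*ww).sum()/ww.sum(),len(u)
# chuck flange outer contour
m=sub(g>110,147,206,33); cs,_=cv2.findContours(m,cv2.RETR_EXTERNAL,cv2.CHAIN_APPROX_NONE); c=max(cs,key=cv2.contourArea); e=cv2.fitEllipse(c)
print('flange',e); C=ray(ci,*e[0],0.012); print('chuck C',C, 'expected dia px',.124*ci['fx']/(1.411-.012))
for (x,y) in [(367,180),(151,284),(343,412)]:
    u=x*70/580+112;v=y*70/580+171
    uu,vv=int(round(u)),int(round(v)); w=np.clip(210-g,0,None); a,b,n=wc(sub(g<200,uu,vv,3)>0,w)
    p=ray(ci,a,b,0.012)-C; print('hole',a,b,p[:2],np.hypot(*p[:2]),np.arctan2(p[1],p[0]))
# seat
m=sub((g>150),325,219,11); M=cv2.connectedComponents(m)[1]; mm=M==M[219,325]
cs,_=cv2.findContours(mm.astype(np.uint8),cv2.RETR_EXTERNAL,cv2.CHAIN_APPROX_NONE); e=cv2.fitEllipse(cs[0]); print('seat',e)
S=ray(ci,*e[0],0.04);print(S)
m=sub((g<110),325,219,28); cs,_=cv2.findContours(m,cv2.RETR_EXTERNAL,cv2.CHAIN_APPROX_NONE);c=max(cs,key=cv2.contourArea);e=cv2.fitEllipse(c); print('rest',e,ray(ci,*e[0],0.0385), .132*ci['fx']/1.373)
br=(hsv[...,1]>110)&(hsv[...,0]<30)&(g>70)
for (x,y) in [(347,215),(205,272),(328,368)]:
    u=x*110/580+270;v=y*110/580+165
    a,b,n=wc(sub(br,int(round(u)),int(round(v)),4)>0,g)
    p=ray(ci,a,b,0.052)-S; print('stud',a,b,n,p[:2],np.hypot(*p[:2]),np.arctan2(p[1],p[0]))
# stage corners (top plane z=.03)
for (x,y) in [(158,75),(506,162),(425,516),(70,424)]:
    print('corner',ray(ci,x*110/580+270,y*110/580+165,.03))
print('line',[ray(ci,x*110/580+270,y*110/580+165,.03) for x,y in [(332,125),(324,156)]])
red=(hsv[...,1]>150)&((hsv[...,0]<8)|(hsv[...,0]>172))
a,b,n=wc(sub(red,335,256,8)>0,g); print('knob',ray(ci,a,b,.103),n,a,b)
E
```

```text
flange ((146.23907470703125, 206.03732299804688), (41.41513442993164, 43.07949447631836), 48.71494674682617)
chuck C [0.54653091 0.32018827 0.012     ] expected dia px 43.03231735426232
hole 156.0213250517598 192.3523809523809 [ 0.04116625 -0.02613496] 0.04876162554533728 -0.5656609276757709
hole 129.8435047951177 204.86355710549262 [0.0025617  0.04802476] 0.04809303721021901 1.517505569840499
hole 153.06914103923646 220.48865323435842 [-0.04213214 -0.02244825] 0.047739299834464725 -2.6520460652381437
seat ((324.7601013183594, 218.80877685546875), (22.789278030395508, 23.242694854736328), 126.07581329345703)
[ 0.51483415 -0.19859764  0.04      ]
rest ((324.5465393066406, 219.79310607910156), (44.04052734375, 44.552284240722656), 100.99162292480469) [ 0.51219648 -0.19813552  0.0385    ] 46.67605655837767
stud 335.66465256797585 205.41060148310905 11 [ 0.03730978 -0.02971113] 0.04769455522317399 -0.6725029273318682
stud 308.54602346805734 216.37679269882653 12 [0.00439921 0.04697834] 0.04718386987344638 1.4774252010500792
stud 331.93783698065334 234.30891214716144 9 [-0.04531303 -0.01934061] 0.04926794162447359 -2.7381796661635307
corner [ 0.63112331 -0.12677409  0.03      ]
corner [ 0.58595221 -0.31847222  0.03      ]
corner [ 0.39163005 -0.27333202  0.03      ]
corner [ 0.43752588 -0.08171621  0.03      ]
line [array([ 0.6048354 , -0.22286609,  0.03      ]), array([ 0.58739804, -0.21851135,  0.03      ])]
knob [ 0.40649308 -0.22122245  0.103     ] 27 335.0773885720936 255.66484347724892
```

```bash
python3 - <<'E'
from h import *
s=arm.sense(); print(rot(s['tcp_rot']).as_matrix().round(3))
ci=load('wrist0')[2]; Rc=rot(ci['orientation']).as_matrix(); print(Rc.round(3))
T=rot(s['tcp_rot']).inv()
print('cam in tool',T.apply(ci['xyz']-s['eef_pos']), (T.as_matrix()@Rc).round(3))
print('tcp px',proj(ci,s['eef_pos']))
# want camera above the chuck
E
```

```text
[[ 0.43  -0.001 -0.903]
 [ 0.903 -0.001  0.43 ]
 [-0.001 -1.     0.   ]]
[[ 0.431  0.874  0.222]
 [ 0.902 -0.417 -0.109]
 [-0.002  0.248 -0.969]]
cam in tool [ 0.00039445 -0.15737492  0.0661772 ] [[ 1.    -0.001 -0.001]
 [ 0.001 -0.248  0.969]
 [-0.001 -0.969 -0.248]]
tcp px (np.float64(281.77823665715897), np.float64(274.20705731731425))
```

drive_tool(
  targets=[
    [[0,0,0],[0,0.125,0]],
    [[0,0,0],[0,0.125,0]],
    [[0,0,0],[0,0.125,0]],
    [[0,0,0],[0,0.125,0]],
    [[0,0,0],[0,0.125,0]],
    [[0,0,0],[0,0.125,0]],
    [[0,0,0],[0,0.125,0]],
    [[0,0,0],[0,0.125,0]],
    [[0,0,0],[0,0.125,0]],
    [[0,0,0],[0,0,0]],
  ],
  fingers=1,
)

```text
time: 0.98
eef_pos: [0.2784, 0.5831, 0.2209]
tcp_rot: [-0.704, 0.71, -0.005, 0.001]
wrist_force: [-0.6, -0.1, -0.2]
width: 1.0
```

drive_tool(
  targets=[
    [[25,9,-29],[0,0,0]],
    [[25,9,-29],[0,0,0]],
    [[25,9,-29],[0,0,0]],
    [[25,9,-29],[0,0,0]],
    [[25,9,-29],[0,0,0]],
    [[25,9,-29],[0,0,0]],
    [[25,9,-29],[0,0,0]],
    [[25,9,-29],[0,0,0]],
    [[25,9,-29],[0,0,0]],
    [[25,9,-29],[0,0,0]],
    [[20,5,-20],[0,0,0]],
    [[0,0,0],[0,0,0]],
  ],
)

```text
time: 1.98
eef_pos: [0.5577, 0.268, 0.1188]
tcp_rot: [-0.705, 0.709, 0.016, -0.023]
wrist_force: [0.2, -1.5, -0.2]
width: 1.001
```

```bash
cat >> h.py <<'E'
def tcp():
    s=arm.sense(); M=rot(s['tcp_rot']).as_matrix()
    print('t',s['time'],'tcp',s['eef_pos'].round(4),'xaz',np.arctan2(M[1,0],M[0,0]).round(4),'ydir',M[:,1].round(4),'F',s['wrist_force'].round(2),'M',s['moment'].round(3),'w',round(s['width'],3))
    return s,M
E
python3 - <<'E'
from h import *
tcp(); snap('wrist','w1')
E
```

```text
t 1.9833 tcp [0.5577 0.268  0.1188] xaz 0.0547 ydir [-0.009  -0.0061 -0.9999] F [ 0.22 -1.53 -0.15] M [-0.184 -0.006 -0.044] w 1.001
```

View pics/w1.png

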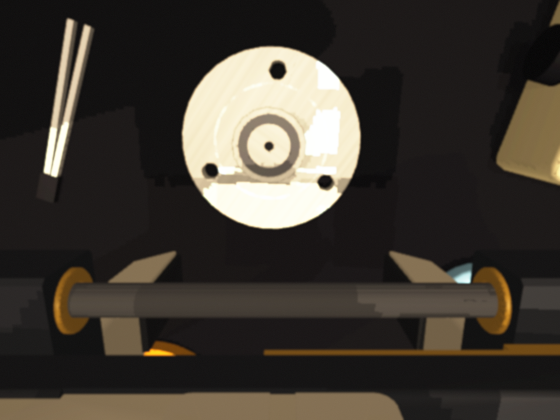

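```bash
cat >> h.py <<'E'
def chuckmeas(fn,ztop,ctr,r,holes,extr=None):
    im,d,ci=load(fn); g=im.astype(float).mean(2)
    m=np.zeros(g.shape,np.uint8); u,v=ctr; cv2.circle(m,ctr,r,1,-1); m=(m>0)&(g>90)
    cs,_=cv2.findContours(m.astype(np.uint8),cv2.RETR_EXTERNAL,cv2.CHAIN_APPROX_NONE); c=max(cs,key=cv2.contourArea)
    P=np.array([ray(ci,a,b,ztop)[:2] for a,b in c[:,0]])
    def fit(P):
        A=np.c_[2*P,np.ones(len(P))]; s=np.linalg.lstsq(A,(P**2).sum(1),rcond=None)[0]; return s[:2],np.sqrt(s[2]+s[0]**2+s[1]**2)
    for _ in range(4):
        C,rr=fit(P); e=abs(np.hypot(*(P-C).T)-rr); P=P[e<max(.001,2.5*e.std())]
    print('flange centre',C.round(4),'r',rr.round(4))
    H=[]
    for (a,b) in holes:
        w=g[b-9:b+10,a-9:a+10]; mm=(w<75).astype(np.uint8); n,l,st,ct=cv2.connectedComponentsWithStats(mm)
        i=1+np.argmax(st[1:,4]); H.append(ray(ci,a-9+ct[i][0],b-9+ct[i][1],ztop)[:2]); print('area',st[i,4])
    return C,np.array(H)
def tri(H,C=None):
    H=np.array(H); c=H.mean(0); q=H-c; ang=np.arctan2(q[:,1],q[:,0]); z=np.exp(3j*ang).mean()
    print('tri centre',c.round(4),'radii',np.hypot(*q.T).round(4),'ang mod 120',(np.angle(np.exp(3j*ang))/3).round(4),'mean',np.angle(z)/3)
    return c,np.angle(z)/3
E
python3 - <<'E'
from h import *
C,H=chuckmeas('w1',.012,(270,137),100,[(278,70),(210,171),(325,182)]); tri(H)
im,d,ci=load('w1'); print(ray(ci,269,146,.047), cloud(d,ci)[146,280])
E
```

```text
flange centre [0.546 0.321] r 0.0622
area 201
area 137
area 142
tri centre [0.5461 0.3214] radii [0.0473 0.0473 0.0474] ang mod 120 [-0.5674 -0.5701 -0.5699] mean -0.5691379178316268
[0.54635769 0.32086108 0.047     ] [0.55302551 0.32118025 0.04633141]
```

drive_tool(
  targets=[
    [[-4,-4,-36],[0,0,0]],
    [[-4,-4,-36],[0,0,0]],
    [[-4,-4,-36],[0,0,0]],
    [[-4,-2,-36],[0,0,0]],
    [[-4,-2,-36],[0,0,0]],
    [[-4,-2,-36],[0,0,0]],
    [[-4,-2,-36],[0,0,0]],
    [[-4,-2,-36],[0,0,0]],
    [[-4,-2,-36],[0,0,0]],
    [[-4,-2,-36],[0,0,0]],
    [[-4,-2,-36],[0,0,0]],
    [[-4,-2,-36],[0,0,0]],
    [[-4,-2,-36],[0,0,0]],
    [[-4,-2,-30],[0,0,0]],
    [[0,0,-15],[0,0,0]],
    [[0,0,0],[0,0,0]],
  ],
)

```text
time: 3.37
eef_pos: [0.544, -0.2387, 0.1537]
tcp_rot: [0.709, -0.702, -0.047, 0.054]
wrist_force: [0.1, -0.0, 0.2]
width: 1.004
```

```bash
python3 - <<'E'
from h import *
tcp(); snap('wrist','w2')
E
```

```text
t 3.3667 tcp [ 0.544  -0.2387  0.1537] xaz 0.1428 ydir [-0.0095  0.0088 -0.9999] F [ 0.15 -0.01  0.23] M [-0.118  0.042  0.019] w 1.004
```

View pics/w2.png

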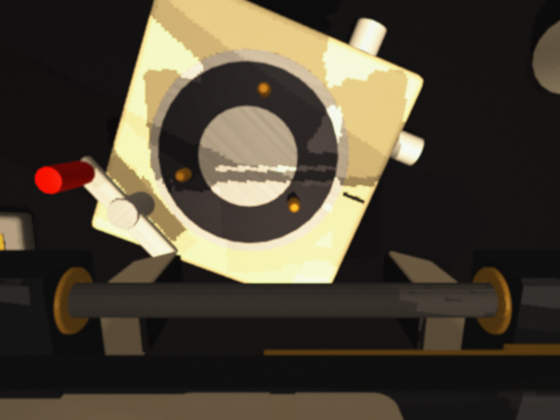

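```bash
python3 - <<'E'
from h import *
im,d,ci=load('w2'); hsv=cv2.cvtColor(im,cv2.COLOR_RGB2HSV).astype(int); g=im.astype(float).mean(2)
P=cloud(d,ci)
st=[]
for a,b in [(264,88),(182,175),(294,206)]:
    sl=(slice(b-10,b+11),slice(a-10,a+11))
    m=((hsv[...,1]>120)&(hsv[...,0]<28)&(hsv[...,2]>70))[sl].astype(np.uint8)
    n,l,s,ct=cv2.connectedComponentsWithStats(m); i=1+np.argmax(s[1:,4]); 
    hi=(P[sl][...,2]>0.0515)&(m>0); vv,uu=np.nonzero(hi)
    print('blob',ct[i]+[a-10,b-10],s[i],'hi',uu.mean()+a-10,vv.mean()+b-10,len(uu),P[sl][...,2].max())
    st.append(ray(ci,*(ct[i]+[a-10,b-10]),0.050)[:2])
c,a=tri(st)
m=np.zeros(g.shape,np.uint8); cv2.circle(m,(248,156),62,1,-1); print(g[156,190:310:8].round(),)
mm=((m>0)&(g>85)).astype(np.uint8); mm=cv2.morphologyEx(mm,cv2.MORPH_CLOSE,np.ones((9,9)))
cs,_=cv2.findContours(mm,cv2.RETR_EXTERNAL,cv2.CHAIN_APPROX_NONE);cc=max(cs,key=cv2.contourArea);e=cv2.fitEllipse(cc);print(e,ray(ci,*e[0],.04),.072*ci['fx']/(ci['xyz'][2]-.04))
c2=cv2.resize(im[60:240,140:330,::-1],None,fx=3.3,fy=3.3,interpolation=cv2.INTER_CUBIC); cv2.imwrite('pics/w2c.png',c2)
red=(hsv[...,1]>150)&((hsv[...,0]<8)|(hsv[...,0]>172)); 
u=(proj(ci,[[.434,-.2485,.063]])); print('pivot px pred',u, 'pivot meas',ray(ci,123,212,.063),'knob',ray(ci,49,180,.103))
E
```

```text
blob [263.58536585  88.74390244] [  3   4  14  15 164] hi 263.43333333333334 88.53333333333333 90 0.3118797444580904
blob [182.56213018 174.46153846] [  3   3  16  14 169] hi 180.6164383561644 176.05479452054794 73 0.3118797444580904
blob [293.7278481  205.16455696] [  4   2  13  15 158] hi 293.7323943661972 207.07042253521126 71 0.054958263429620735
tri centre [ 0.5123 -0.1978] radii [0.0474 0.0472 0.0475] ang mod 120 [-0.648  -0.6525 -0.6535] mean -0.651322850536062
[ 20.  75. 112. 112. 120. 160. 158. 161. 163. 161. 161. 163. 161. 163.
  38.]
((247.74435424804688, 155.8970947265625), (97.72209930419922, 101.57040405273438), 157.64996337890625) [ 0.51201388 -0.19731855  0.04      ] 98.08448028250463
pivot px pred (array([124.00636215]), array([216.12743124])) pivot meas [ 0.43319171 -0.24565373  0.063     ] knob [ 0.40719358 -0.22144148  0.103     ]
```

View pics/w2c.png

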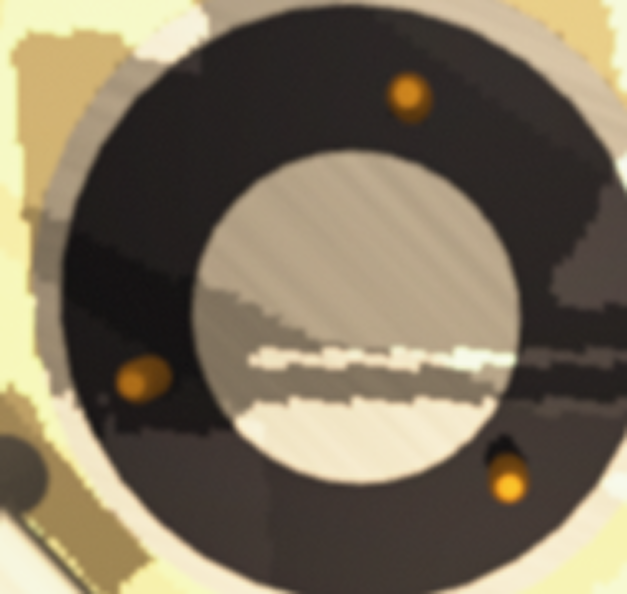

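```bash
python3 - <<'E'
from h import *
im,d,ci=load('w2')
tri([ray(ci,x/3.3+140-.35,y/3.3+60-.35,.054)[:2] for x,y in [(407,93),(131,385),(509,487)]])
E
```

```text
tri centre [ 0.5119 -0.1983] radii [0.048 0.048 0.048] ang mod 120 [-0.6504 -0.6489 -0.6497] mean -0.6496591113043731
```

drive_tool(
  targets=[
    [[4,0,36],[0,0,0]],
    [[4,0,36],[0,0,0]],
    [[4,0,36],[0,0,0]],
    [[4,0,36],[0,0,0]],
    [[4,0,36],[0,0,0]],
    [[4,0,36],[0,0,0]],
    [[4,0,36],[0,0,0]],
    [[4,0,36],[0,0,0]],
    [[4,0,36],[0,0,0]],
    [[4,0,36],[0,0,0]],
    [[4,0,36],[0,0,0]],
    [[4,0,36],[0,0,0]],
    [[4,0,36],[0,0,0]],
    [[4,0,36],[0,0,0]],
    [[0,0,36],[0,0,0]],
    [[0,0,10],[0,0,0]],
    [[0,0,0],[0,0,0]],
  ],
)

```text
time: 4.83
eef_pos: [0.4731, 0.3872, 0.1639]
tcp_rot: [0.713, -0.692, -0.074, 0.087]
wrist_force: [-0.3, -0.1, 0.2]
width: 1.001
```

```bash
cat >> h.py <<'E'
def to(p,az):
    s,M=tcp(); R0=M; c,sn=np.cos(az),np.sin(az)
    Mt=np.array([[c,0,-sn],[sn,0,c],[0,-1,0]])
    print('shift mm',(M.T@(np.array(p)-s['eef_pos'])*1000).round(1),'rotvec',R.from_matrix(M.T@Mt).as_rotvec().round(4))
E
python3 - <<'E'
from h import *
to([.546,.321,.12],.07)
E
```

```text
t 4.8333 tcp [0.4731 0.3872 0.1639] xaz 0.2284 ydir [-0.0219  0.0285 -0.9994] F [-0.27 -0.06  0.16] M [-0.143  0.002 -0.02 ] w 1.001
shift mm [ 56.6  40.4 -82.4] rotvec [-0.0315  0.1582 -0.0175]
```

drive_tool(
  targets=[
    [[14,8,-20],[-0.008,0.04,-0.005]],
    [[14,8,-20],[-0.008,0.04,-0.005]],
    [[14,8,-20],[-0.008,0.04,-0.005]],
    [[8,8,-14],[-0.008,0.02,-0.005]],
    [[0,0,0],[0,0,0]],
    [[0,0,0],[0,0,0]],
  ],
)

```text
time: 5.33
eef_pos: [0.5341, 0.318, 0.1263]
tcp_rot: [-0.705, 0.708, 0.03, -0.03]
wrist_force: [0.1, 0.7, 0.3]
width: 1.002
```

```bash
python3 - <<'E'
from h import *
to([.546,.321,.12],.07)
E
```

```text
t 5.3333 tcp [0.5341 0.318  0.1263] xaz 0.0851 ydir [ 5.0e-04 -5.1e-03 -1.0e+00] F [0.08 0.71 0.31] M [ 0.003  0.068 -0.031] w 1.002
shift mm [12.1  6.3  2. ] rotvec [0.0051 0.0151 0.0001]
```

drive_tool(
  targets=[
    [[8,8,1],[0.005,0.01,0]],
    [[4,16,1],[0,0,0]],
    [[0,16,0],[0,0,0]],
    [[0,16,0],[0,0,0]],
    [[0,12,0],[0,0,0]],
    [[0,0,0],[0,0,0]],
    [[0,0,0],[0,0,0]],
  ],
)

```text
time: 5.92
eef_pos: [0.5482, 0.321, 0.0513]
tcp_rot: [0.708, -0.706, -0.025, 0.026]
wrist_force: [0.1, 0.5, 0.0]
width: 1.0
```

```bash
python3 - <<'E'
from h import *
to([.546,.321,.016],.07)
E
```

```text
t 5.9167 tcp [0.5482 0.321  0.0513] xaz 0.0717 ydir [-6.0e-04  2.7e-03 -1.0e+00] F [0.15 0.52 0.01] M [-0.094  0.034  0.012] w 1.0
shift mm [-2.1 35.3  0.1] rotvec [-0.0027  0.0017 -0.0004]
```

drive_tool(
  targets=[
    [[-2,12,0],[-0.002,0,0]],
    [[0,10,0],[0,0,0]],
    [[0,7,0],[0,0,0]],
    [[0,0,0],[0,0,0]],
    [[0,0,0],[0,0,0]],
  ],
)

```text
time: 6.33
eef_pos: [0.546, 0.3228, 0.0203]
tcp_rot: [0.707, -0.706, -0.026, 0.026]
wrist_force: [0.2, 0.7, -0.1]
width: 1.003
```

```bash
python3 - <<'E'
from h import *
to([.546,.321,.016],.07)
E
```

```text
t 6.3333 tcp [0.546  0.3228 0.0203] xaz 0.0736 ydir [ 7.0e-04  2.3e-03 -1.0e+00] F [ 0.24  0.65 -0.07] M [-0.085  0.057  0.026] w 1.003
shift mm [-0.2  4.3 -1.8] rotvec [-0.0022  0.0036  0.0009]
```

drive_tool(
  targets=[
    [[0,3,-2],[0,0,0]],
    [[0,0,0],[0,0,0]],
  ],
)

```text
time: 6.5
eef_pos: [0.5464, 0.3209, 0.0174]
tcp_rot: [0.707, -0.706, -0.027, 0.026]
wrist_force: [-0.1, -1.4, -0.4]
width: 1.004
```

drive_tool(
  targets=[
    [[0,0,0],[0,0,0]],
    [[0,0,0],[0,0,0]],
    [[0,0,0],[0,0,0]],
    [[0,0,0],[0,0,0]],
    [[0,0,0],[0,0,0]],
    [[0,0,0],[0,0,0]],
  ],
  fingers=0,
  grip_force=30,
)

```text
time: 7.0
eef_pos: [0.548, 0.3212, 0.0194]
tcp_rot: [0.708, -0.705, -0.027, 0.024]
wrist_force: [-0.8, -0.3, 0.2]
width: 0.612
```

```bash
python3 - <<'E'
from h import *
to([.546,.321,.016],.07)
E
```

```text
t 7.0 tcp [0.548  0.3212 0.0194] xaz 0.0731 ydir [ 0.0042  0.0042 -1.    ] F [-0.81 -0.31  0.18] M [-0.127  0.056 -0.011] w 0.612
shift mm [-2.   3.3 -0.1] rotvec [-0.0039  0.0031  0.0045]
```

drive_tool(
  targets=[
    [[-1,2,0],[-0.003,0,0.003]],
    [[0,0,0],[0,0,0]],
    [[0,0,0],[0,0,0]],
    [[0,0,0],[0,0,0]],
  ],
)

```text
time: 7.33
eef_pos: [0.5466, 0.3212, 0.0173]
tcp_rot: [0.707, -0.706, -0.026, 0.026]
wrist_force: [-0.2, -0.3, 0.1]
width: 0.482
```

```bash
python3 - <<'E'
from h import *
to([.546,.321,.016],.07)
E
```

```text
t 7.3333 tcp [0.5466 0.3212 0.0173] xaz 0.0731 ydir [ 8.e-04  4.e-04 -1.e+00] F [-0.23 -0.3   0.06] M [-0.172  0.156  0.008] w 0.482
shift mm [-0.6  1.3 -0.1] rotvec [-0.0004  0.0031  0.0008]
```

drive_tool(
  targets=[
    [[0,0,0],[0,0,0]],
    [[0,-8,0],[0,0,0]],
    [[0,-12,0],[0,0,0]],
    [[0,-16,0],[0,0,0]],
    [[0,-20,0],[0,0,0]],
    [[0,-20,0],[0,0,0]],
    [[0,-10,0],[0,0,0]],
    [[0,0,0],[0,0,0]],
  ],
)

```text
time: 8.0
eef_pos: [0.5417, 0.318, 0.1047]
tcp_rot: [-0.705, 0.709, 0.022, -0.03]
wrist_force: [0.5, -0.1, -4.9]
width: 0.483
```

```bash
python3 - <<'E'
from h import *
to([.512,-.198,.12],-.008); snap('scene','s1'); snap('wrist','w3')
im=load('pics/../s1')[0]
cv2.imwrite('pics/s1c.png',cv2.resize(im[180:360,330:500,::-1],None,fx=3.3,fy=3.3,interpolation=cv2.INTER_CUBIC))
E
```

```text
t 8.0 tcp [0.5417 0.318  0.1047] xaz 0.0736 ydir [-0.0099 -0.0061 -0.9999] F [ 0.53 -0.05 -4.94] M [-0.011 -0.051 -0.008] w 0.483
shift mm [ -67.7  -11.8 -512.5] rotvec [ 0.0058  0.0816 -0.0101]Traceback (most recent call last):
  File "<stdin>", line 3, in <module>
  File "h.py", line 10, in load
    z=np.load('pics/'+fn+'.npz'); return z['im'],z['d'],z
    fid = stack.enter_context(open(os.fspath(file), "rb"))
                              ~~~~^^^^^^^^^^^^^^^^^^^^^^^
FileNotFoundError: [Errno 2] No such file or directory: 'pics/pics/../s1.npz'
```

View pics/w3.png

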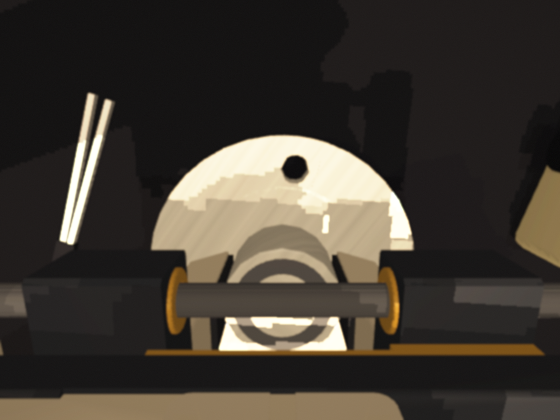

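```bash
cat >> h.py <<'E'
Tc=np.array([.0004,-.1574,.0662]); 
z0=np.load('pics/wrist0.npz')
def held(fn,yt,hole):
    im,d,ci=load(fn); g=im.astype(float).mean(2)
    s=rot(np.array([-0.597712,0.5982249,0.3769597,-0.37784747])); Rtc=s.as_matrix().T@rot(z0['orientation']).as_matrix()
    def r(u,v):
        dd=Rtc@np.array([(u-ci['cx'])/ci['fx'],(v-ci['cy'])/ci['fy'],1]); return (Tc+dd*(yt-Tc[1])/dd[1])[[0,2]]
    m=((g>75)).astype(np.uint8); m[246:]=0
    n,l,st,ct=cv2.connectedComponentsWithStats(m); i=l[hole[1]-18,hole[0]]
    cs,_=cv2.findContours((l==i).astype(np.uint8),cv2.RETR_EXTERNAL,cv2.CHAIN_APPROX_NONE); c=max(cs,key=cv2.contourArea)[:,0]
    c=c[c[:,1]<238]; P=np.array([r(*q) for q in c])
    from scipy.optimize import least_squares
    f=least_squares(lambda x:np.hypot(*(P-x).T)-.062,[0,0],loss='soft_l1',f_scale=.0005); C=f.x
    print('centre in tool x,z',C.round(4),'resid med',np.median(abs(f.fun)))
    a,b=hole; w=(g[b-14:b+15,a-14:a+15]<60).astype(np.uint8); n,l,st,ct=cv2.connectedComponentsWithStats(w); i=1+np.argmax(st[1:,4])
    h=r(a-14+ct[i][0],b-14+ct[i][1]); q=h-C; print('hole',h,np.hypot(*q),'ang in tool',np.arctan2(q[1],q[0]), 'about grip', np.arctan2(h[1],h[0]))
E
python3 - <<'E'
from h import *
held('w3',.0053,(295,168))
im=load('s1')[0]
cv2.imwrite('pics/s1c.png',cv2.resize(im[180:360,330:500,::-1],None,fx=3.3,fy=3.3,interpolation=cv2.INTER_CUBIC))
E
```

```text
centre in tool x,z [ 0.0002 -0.0001] resid med 0.00010305810392746348
hole [0.00553679 0.04797957] 0.048426512686757274 ang in tool 1.4596223862551354 about grip 1.4559056953258518
```

View pics/s1c.png

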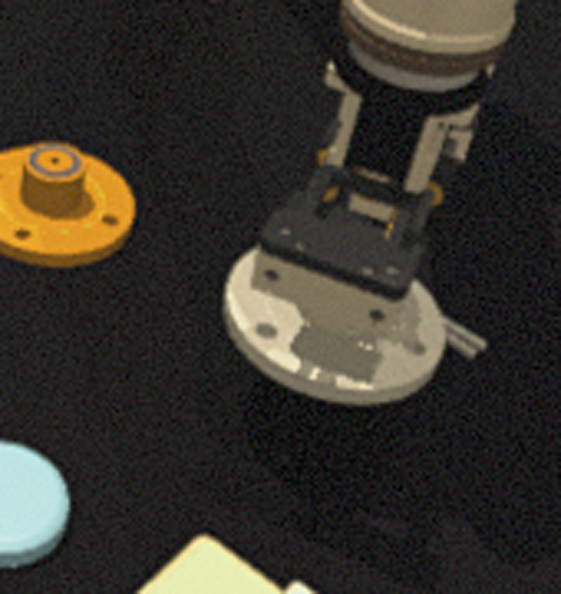

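drive_tool(
  targets=[
    [[0,-12,-20],[0,0,0]],
    [[0,-12,-32],[0,0.01,0]],
    [[-4,-10,-36],[0,0.01,0]],
    [[-5,0,-36],[0,0.015,0]],
    [[-5,0,-36],[0,0.015,0]],
    [[-5,0,-36],[0,0.015,0]],
    [[-5,0,-36],[0,0.015,0]],
    [[-5,0,-36],[0,0.015,0]],
    [[-5,0,-36],[0,0.015,0]],
    [[-5,0,-36],[0,0.015,0]],
    [[-5,0,-36],[0,0.015,0]],
    [[-5,0,-32],[0,0.015,0]],
    [[-5,0,-25],[0,0.01,0]],
    [[0,0,-15],[0,0,0]],
    [[0,0,0],[0,0,0]],
  ],
)

```text
time: 9.35
eef_pos: [0.4706, -0.1471, 0.1223]
tcp_rot: [-0.703, 0.709, -0.047, 0.018]
wrist_force: [0.5, -0.6, -5.6]
width: 0.483
```

```bash
python3 - <<'E'
from h import *
to([.512,-.198,.09],-.01)
E
```

```text
t 9.35 tcp [ 0.4706 -0.1471  0.1223] xaz -0.0926 ydir [-0.0416 -0.0072 -0.9991] F [ 0.48 -0.64 -5.63] M [-0.106 -0.094  0.037] w 0.483
shift mm [ 47.2  30.9 -46.6] rotvec [ 0.0094 -0.0823 -0.0412]
```

drive_tool(
  targets=[
    [[14,-2,-6],[0.003,-0.025,-0.014]],
    [[14,0,-12],[0.003,-0.025,-0.014]],
    [[10,4,-12],[0.003,-0.02,-0.01]],
    [[4,6,-10],[0,-0.01,-0.003]],
    [[0,6,-4],[0,0,0]],
    [[0,0,0],[0,0,0]],
    [[0,0,0],[0,0,0]],
  ],
)

```text
time: 9.93
eef_pos: [0.5051, -0.1919, 0.0986]
tcp_rot: [0.709, -0.705, 0.008, 0.001]
wrist_force: [0.4, 0.2, -5.4]
width: 0.483
```

```bash
python3 - <<'E'
from h import *
to([.512,-.198,.09],-.01)
E
```

```text
t 9.9333 tcp [ 0.5051 -0.1919  0.0986] xaz -0.0101 ydir [-0.0129  0.0055 -0.9999] F [ 0.44  0.24 -5.42] M [-0.124 -0.011 -0.008] w 0.483
shift mm [ 7.   8.5 -6.1] rotvec [-0.0053 -0.0002 -0.0129]
```

drive_tool(
  targets=[
    [[4,6,-3],[-0.003,0,-0.007]],
    [[3,8,-3],[-0.002,0,-0.006]],
    [[0,4,0],[0,0,0]],
    [[0,0,0],[0,0,0]],
  ],
)

```text
time: 10.27
eef_pos: [0.5116, -0.1946, 0.078]
tcp_rot: [0.708, -0.706, 0.003, -0.002]
wrist_force: [-0.8, -0.3, -5.8]
width: 0.485
```

```bash
python3 - <<'E'
from h import *
to([.512,-.198,.08],-.01); snap('wrist','w4'); snap('scene','s4'); held('w4',.0053,(292,168))
im=load('s4')[0]
cv2.imwrite('pics/s4c.png',cv2.resize(im[130:260,180:310,::-1],None,fx=4.5,fy=4.5,interpolation=cv2.INTER_CUBIC))
E
```

```text
t 10.2667 tcp [ 0.5116 -0.1946  0.078 ] xaz -0.007 ydir [-9.0e-04  1.9e-03 -1.0e+00] F [-0.77 -0.28 -5.77] M [-0.076  0.094  0.003] w 0.485
shift mm [ 0.4 -2.  -3.4] rotvec [-0.0019  0.003  -0.001 ]
centre in tool x,z [0.0105 0.0433] resid med 0.017155160526764666
hole [0.00589629 0.0491796 ] 0.007460065570424998 ang in tool 2.2407581387196718 about grip 1.4514728993937285
```

View pics/s4c.png

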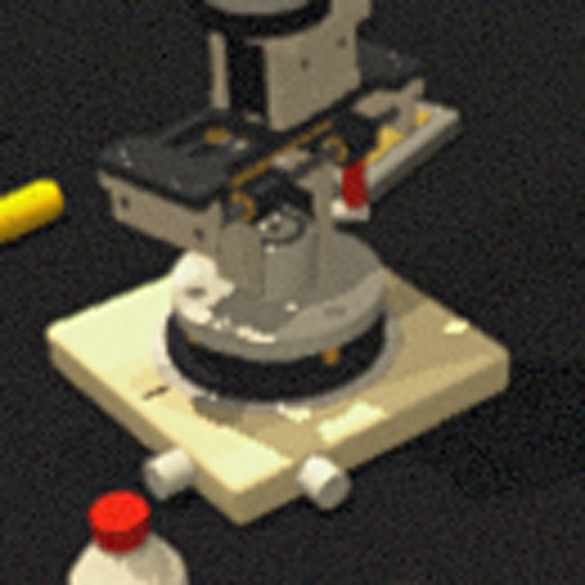

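View pics/w4.png

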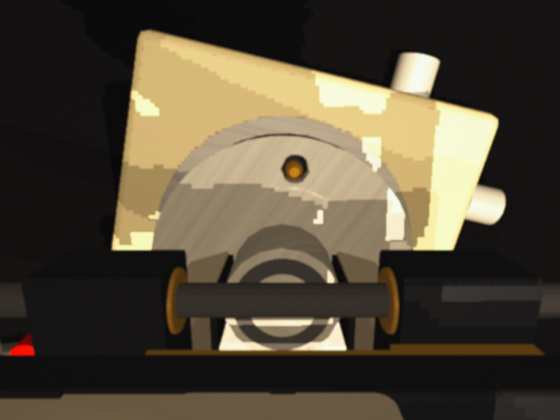

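drive_tool(
  targets=[
    [[0,0,-3],[-0.002,0.003,0]],
    [[0,3,0],[0,0,0]],
    [[0,3,0],[0,0,0]],
    [[0,0,0],[0,0,0]],
  ],
)

```text
time: 10.7
eef_pos: [0.5128, -0.1982, 0.0734]
tcp_rot: [-0.707, 0.708, -0.003, 0.004]
wrist_force: [0.4, 0.6, -4.4]
width: 0.483
```

```bash
python3 - <<'E'
from h import *
to([.512,-.198,.0573],-.01)
E
```

```text
t 10.7 tcp [ 0.5128 -0.1982  0.0734] xaz -0.01 ydir [ 0.0016 -0.0012 -1.    ] F [ 0.39  0.57 -4.39] M [-0.068  0.068 -0.001] w 0.483
shift mm [-0.8 16.1  0.2] rotvec [ 0.0012 -0.      0.0017]
```

drive_tool(
  targets=[
    [[-0.8,3,0],[0,0,0.001]],
    [[0,2,0],[0,0,0]],
    [[0,0,0],[0,0,0]],
  ],
)

```text
time: 10.95
eef_pos: [0.512, -0.1983, 0.0681]
tcp_rot: [-0.707, 0.708, -0.003, 0.004]
wrist_force: [1.0, 0.1, -5.5]
width: 0.483
```

```bash
python3 - <<'E'
from h import *
to([.512,-.198,.0573],-.01)
E
```

```text
t 10.95 tcp [ 0.512  -0.1983  0.0681] xaz -0.0103 ydir [ 0.0011 -0.0013 -1.    ] F [ 0.96  0.09 -5.48] M [-0.084  0.016 -0.01 ] w 0.483
shift mm [-0.1 10.8  0.3] rotvec [ 0.0013 -0.0003  0.0011]
```

drive_tool(
  targets=[
    [[0,3,0],[0,0,0]],
    [[0,3,0],[0,0,0]],
    [[0,0,0],[0,0,0]],
  ],
)

```text
time: 11.2
eef_pos: [0.512, -0.1983, 0.0615]
tcp_rot: [-0.707, 0.708, -0.003, 0.004]
wrist_force: [0.5, -0.2, -5.1]
width: 0.482
```

```bash
python3 - <<'E'
from h import *
to([.512,-.198,.0573],-.01)
E
```

```text
t 11.2 tcp [ 0.512  -0.1983  0.0615] xaz -0.0104 ydir [ 0.0011 -0.0013 -1.    ] F [ 0.55 -0.19 -5.12] M [-0.095  0.09  -0.014] w 0.482
shift mm [-0.   4.2  0.3] rotvec [ 0.0013 -0.0004  0.0011]
```

drive_tool(
  targets=[
    [[0,2,0],[0,0,0]],
    [[0,2,0],[0,0,0]],
    [[0,0,0],[0,0,0]],
  ],
)

```text
time: 11.45
eef_pos: [0.5123, -0.1984, 0.0573]
tcp_rot: [-0.707, 0.708, -0.003, 0.004]
wrist_force: [-1.1, 0.6, -4.2]
width: 0.478
```

```bash
python3 - <<'E'
from h import *
to([.512,-.198,.0573],-.01)
E
```

```text
t 11.45 tcp [ 0.5123 -0.1984  0.0573] xaz -0.0103 ydir [ 0.0013 -0.0014 -1.    ] F [-1.1   0.57 -4.25] M [ 0.027  0.148 -0.008] w 0.478
shift mm [-0.3  0.   0.4] rotvec [ 0.0014 -0.0003  0.0013]
```

drive_tool(
  targets=[
    [[0,1,0],[0,0,0]],
    [[0,0,0],[0,0,0]],
  ],
)

```text
time: 11.62
eef_pos: [0.5123, -0.1984, 0.0572]
tcp_rot: [-0.707, 0.708, -0.003, 0.004]
wrist_force: [-2.6, 1.4, 2.4]
width: 0.48
```

drive_tool(
  targets=[
    [[0,0,0],[0,0,0]],
    [[0,0,0],[0,0,0]],
    [[0,0,0],[0,0,0]],
    [[0,0,0],[0,0,0]],
  ],
  fingers=0.75,
)

```text
time: 11.95
eef_pos: [0.5153, -0.1994, 0.0591]
tcp_rot: [-0.706, 0.708, -0.001, 0.006]
wrist_force: [-0.1, -0.1, 0.1]
width: 0.719
```

```bash
python3 - <<'E'
from h import *
to([.512,-.198,.0573],-.01)
E
```

```text
t 11.95 tcp [ 0.5153 -0.1994  0.0591] xaz -0.0104 ydir [ 0.0073 -0.0034 -1.    ] F [-0.13 -0.13  0.06] M [-0.107  0.1    0.006] w 0.719
shift mm [-3.3  1.7  1.4] rotvec [ 0.0033 -0.0004  0.0073]
```

drive_tool(
  targets=[
    [[-3,-10,0],[0,0,0]],
    [[0,-20,0],[0,0,0]],
    [[0,-25,0],[0,0,0]],
    [[0,-22,-10],[0,0,0]],
    [[0,-10,-20],[0,0,0]],
    [[0,0,-10],[0,0,0]],
    [[0,0,0],[0,0,0]],
  ],
)

```text
time: 12.53
eef_pos: [0.511, -0.2394, 0.1534]
tcp_rot: [-0.706, 0.708, 0.0, 0.006]
wrist_force: [-0.7, 0.1, -0.2]
width: 0.75
```

```bash
python3 - <<'E'
from h import *
tcp(); snap('wrist','w5'); snap('scene','s5')
im=load('s5')[0]
cv2.imwrite('pics/s5c.png',cv2.resize(im[130:260,180:310,::-1],None,fx=4.5,fy=4.5,interpolation=cv2.INTER_CUBIC))
E
```

```text
t 12.5333 tcp [ 0.511  -0.2394  0.1534] xaz -0.0076 ydir [ 0.0089 -0.0039 -1.    ] F [-0.73  0.06 -0.23] M [-0.052  0.098 -0.022] w 0.75
```

View pics/w5.png

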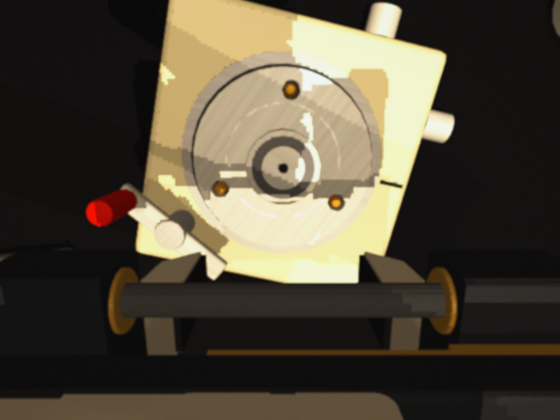

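View pics/s5c.png

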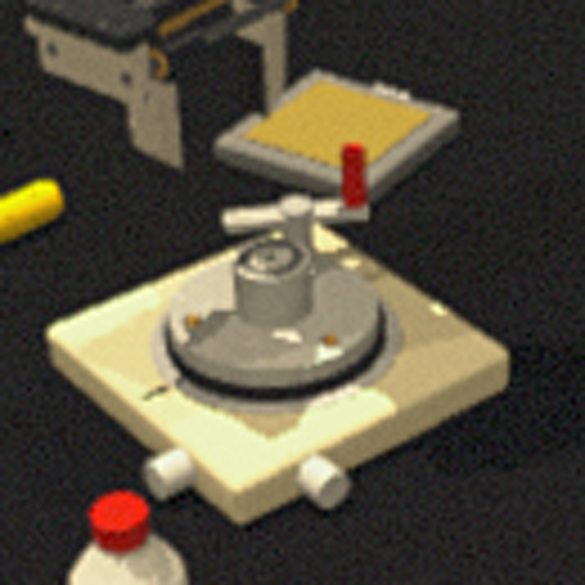

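```bash
python3 - <<'E'
from h import *
im,d,ci=load('w5'); P=cloud(d,ci)
def pl(f):
    m=np.zeros(d.shape,bool)
    v,u=np.indices(d.shape); m=f(u,v)&(d>0); Q=P[m]; z=Q[:,2]; Q=Q[abs(z-np.median(z))<.003]
    A=np.c_[Q[:,0]-.512,Q[:,1]+.198,np.ones(len(Q))]; return np.linalg.lstsq(A,Q[:,2],rcond=None)[0].round(4),len(Q)
r=lambda u,v:np.hypot(u-284,v-155)
print('flange',pl(lambda u,v:(r(u,v)<80)&(r(u,v)>55)), 'base',pl(lambda u,v:(abs(u-210)<25)&(abs(v-35)<15)),'post',pl(lambda u,v:np.hypot(u-284,v-168)<12))
print('pivot',ray(ci,170,235,.063),'knob',ray(ci,98,213,.103))
im,d,ci=load('top0')
E
```

```text
flange (array([-0.0009, -0.0001,  0.0516]), 10213) base (array([-0.0009, -0.0068,  0.0302]), 1415) post (array([-0.0166, -0.004 ,  0.0873]), 435)
pivot [ 0.43361156 -0.24718679  0.063     ] knob [ 0.40588494 -0.22138689  0.103     ]
```

drive_tool(
  targets=[
    [[-14,0,8],[0.004,0,0.008]],
    [[-22,0,11],[0,0,0]],
    [[-22,0,11],[0,0,0]],
    [[-22,0,11],[0,0,0]],
    [[-16,0,8],[0,0,0]],
    [[-8,0,5],[0,0,0]],
    [[0,0,0],[0,0,0]],
    [[0,0,0],[0,0,0]],
  ],
  fingers=0,
)

```text
time: 13.3
eef_pos: [0.3965, -0.1693, 0.1431]
tcp_rot: [0.711, -0.703, 0.005, 0.007]
wrist_force: [0.2, 0.2, 0.3]
width: 0.221
```

```bash
python3 - <<'E'
from h import *
to([.4,-.187,.1],-.0)
E
```

```text
t 13.3 tcp [ 0.3965 -0.1693  0.1431] xaz 0.0024 ydir [-0.0175  0.012  -0.9998] F [0.21 0.21 0.25] M [-0.067  0.006 -0.02 ] w 0.221
shift mm [  4.2  42.9 -18.2] rotvec [-0.012   0.0023 -0.0175]
```

drive_tool(
  targets=[
    [[3,14,-3],[-0.006,0.001,-0.009]],
    [[1,16,-3],[-0.005,0.001,-0.008]],
    [[0,16,-2],[0,0,0]],
    [[0,12,0],[0,0,0]],
    [[0,3,0],[0,0,0]],
    [[0,0,0],[0,0,0]],
  ],
)

```text
time: 13.8
eef_pos: [0.4055, -0.1763, 0.0784]
tcp_rot: [0.707, -0.707, -0.002, 0.001]
wrist_force: [-0.1, -0.1, 0.2]
width: 0.003
```

```bash
python3 - <<'E'
from h import *
to([.4,-.187,.078],-.0); snap('wrist','w6')
E
```

```text
t 13.8 tcp [ 0.4055 -0.1763  0.0784] xaz 0.0041 ydir [ 2.6e-03  9.0e-04 -1.0e+00] F [-0.09 -0.12  0.2 ] M [-0.041  0.029 -0.014] w 0.003
shift mm [ -5.5   0.3 -10.7] rotvec [-0.0009  0.0041  0.0026]
```

View pics/w6.png

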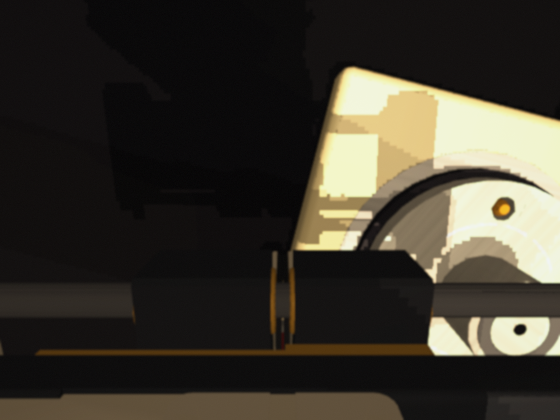

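drive_tool(
  targets=[
    [[-3,0,-8],[0,0,0]],
    [[-2,0,-8],[0,0,0]],
    [[0,0,-6],[0,0,0]],
    [[0,0,-6],[0,0,0]],
    [[0,0,-6],[0,0,0]],
    [[0,0,-6],[0,0,0]],
  ],
)

```text
time: 14.35
eef_pos: [0.3961, -0.2142, 0.0793]
tcp_rot: [0.71, -0.704, -0.0, 0.005]
wrist_force: [-3.2, 4.1, 1.1]
width: 0.002
```

```bash
python3 - <<'E'
from h import *
to([.4,-.2495,.078],-.0)
E
```

```text
t 14.35 tcp [ 0.3961 -0.2142  0.0793] xaz 0.0067 ydir [-0.0067  0.0095 -0.9999] F [-3.2   4.06  1.13] M [ 0.834  0.593 -0.003] w 0.002
shift mm [  3.6   0.9 -35.4] rotvec [-0.0095  0.0067 -0.0067]
```

Pushing the knob with about 4–5 N; continuing.

drive_tool(
  targets=[
    [[0,0,-6],[-0.004,0.003,-0.003]],
    [[1,0,-6],[-0.003,0.003,-0.003]],
    [[1,0,-6],[0,0,0]],
    [[1,0,-5],[0,0,0]],
  ],
)

```text
time: 14.68
eef_pos: [0.395, -0.2369, 0.0787]
tcp_rot: [0.71, -0.704, 0.003, 0.002]
wrist_force: [-1.6, 2.7, 0.9]
width: 0.004
```

```bash
python3 - <<'E'
from h import *
to([.4,-.2495,.078],-.0)
E
```

```text
t 14.6833 tcp [ 0.395  -0.2369  0.0787] xaz -0.0009 ydir [-0.0071  0.0076 -0.9999] F [-1.63  2.71  0.91] M [ 0.406  0.374 -0.003] w 0.004
shift mm [  5.    0.5 -12.6] rotvec [-0.0076 -0.001  -0.0071]
```

drive_tool(
  targets=[
    [[2,0,-4],[-0.003,0,-0.003]],
    [[1,0,-4],[0,0,0]],
    [[1,0,-3],[0,0,0]],
  ],
)

```text
time: 14.93
eef_pos: [0.3989, -0.248, 0.0785]
tcp_rot: [0.71, -0.705, 0.003, 0.001]
wrist_force: [-4.5, 15.3, 9.4]
width: 0.002
```

```bash
python3 - <<'E'
from h import *
to([.4,-.2495,.078],-.0)
E
```

```text
t 14.9333 tcp [ 0.3989 -0.248   0.0785] xaz -0.0017 ydir [-0.0055  0.0072 -1.    ] F [-4.5  15.33  9.42] M [ 3.066  1.084 -0.024] w 0.002
shift mm [ 1.1  0.5 -1.5] rotvec [-0.0072 -0.0017 -0.0055]
```

drive_tool(
  targets=[
    [[0,0,-1],[0,0,0]],
    [[0,0,-1],[0,0,0]],
  ],
)

```text
time: 15.1
eef_pos: [0.399, -0.2475, 0.0784]
tcp_rot: [0.711, -0.703, 0.003, 0.003]
wrist_force: [-3.7, 5.7, 2.9]
width: 0.007
```

drive_tool(
  targets=[
    [[0,0,5],[0,0,0]],
    [[0,0,8],[0,0,0]],
    [[0,-10,8],[0,0,0]],
    [[0,-22,0],[0,0,0]],
    [[0,-25,0],[0,0,0]],
    [[0,-20,-15],[0,0,0]],
    [[25,-5,-20],[0,0,0]],
    [[30,0,-10],[0,0,0]],
    [[30,0,0],[0,0,0]],
    [[10,0,0],[0,0,0]],
    [[0,0,0],[0,0,0]],
  ],
)

```text
time: 16.02
eef_pos: [0.5052, -0.2746, 0.175]
tcp_rot: [-0.706, 0.708, 0.004, 0.004]
wrist_force: [0.4, -0.3, 0.2]
width: 0.008
```

```bash
python3 - <<'E'
from h import *
tcp(); snap('wrist','w7'); snap('scene','s7')
im=load('s7')[0]
cv2.imwrite('pics/s7c.png',cv2.resize(im[130:260,180:310,::-1],None,fx=4.5,fy=4.5,interpolation=cv2.INTER_CUBIC))
E
```

```text
t 16.0167 tcp [ 0.5052 -0.2746  0.175 ] xaz 0.0005 ydir [ 0.0114 -0.0027 -0.9999] F [ 0.4  -0.3   0.17] M [-0.156  0.022 -0.025] w 0.008
```

View pics/w7.png

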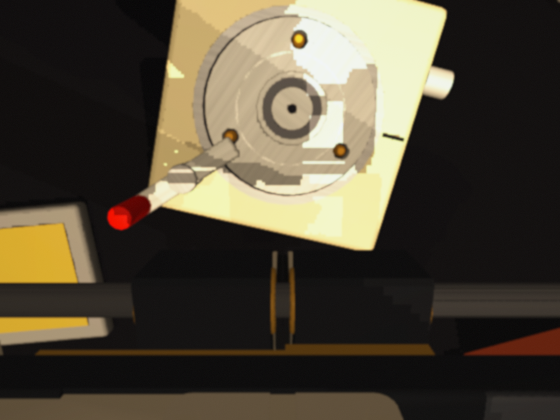

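View pics/s7c.png

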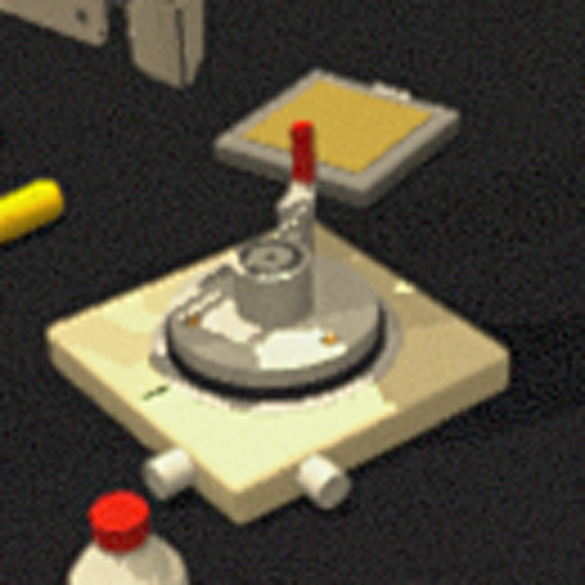

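```bash
python3 - <<'E'
from h import *
im,d,ci=load('w7'); hsv=cv2.cvtColor(im,cv2.COLOR_RGB2HSV).astype(int); P=cloud(d,ci)
red=(hsv[...,1]>150)&((hsv[...,0]<8)|(hsv[...,0]>172)); red[250:]=0
t=red&(abs(P[...,2]-.103)<.003); v,u=np.nonzero(t); k=ray(ci,u.mean(),v.mean(),.103); print('knob',k,len(u))
piv=ray(ci,184,178,.063); print('pivot',piv)
c=np.array([.512,-.198])
for p in (piv[:2],np.array([.434,-.2475])):
    a=np.arctan2(*(k[:2]-p)[::-1]); b=np.arctan2(*(p-c)[::-1]); print('tail',a,'closed',b,'short by',b-a, np.hypot(*(k[:2]-p)))
v,u=np.indices(d.shape); r=np.hypot(u-291,v-103); m=(r<75)&(r>50)&(u>291); print('flange z',np.median(P[m][:,2]))
tcp()
E
```

```text
knob [ 0.4032684  -0.26550342  0.103     ] 469
pivot [ 0.435135   -0.24613583  0.063     ]
tail -2.5954788703646536 closed -2.5821031430455372 short by 0.013375727319116404 0.03729053283530436
tail -2.6116591494459076 closed -2.576108765434969 short by 0.035550384010938796 0.0356167771109769
flange z 0.05154349750979367
t 16.1167 tcp [ 0.5028 -0.2742  0.1744] xaz 0.0003 ydir [ 0.0091 -0.0017 -1.    ] F [-0.05 -0.19 -0.24] M [-0.055  0.109  0.018] w 0.003
```

```bash
python3 - <<'E'
from h import *
print(arm.close_job())
E
```

```text
the job is handed in; nothing more can be done
None
```

The silver chuck is on its three studs, the clamp is swung closed over its rim, and the job is handed in. I handed in at about 16 s of the 72 s allowed, with the gripper clear of everything.

- **Seating:** I turned the chuck about 0.08 rad to line its holes up with the studs. It went down without catching, and the wrist reading showed it pressing on the stage with about 7 N at the end. Afterwards the camera showed all three studs inside the holes. The flange top read 51.6 mm against the nominal 52 mm, and lay flat.
- **Clamp:** I pushed the knob sideways with shut fingers until the force rose from about 3 N to 15 N and it stopped moving, which I took as the stop. The last picture shows the nose over the rim.
- **Disagreement:** the measured clamp angle came out 0.013 to 0.036 rad short of pointing at the ring's centre, depending on which pivot estimate I used. I put that down to camera error and did not push again.
- **Not checked:** I took no final picture of all the bystanders. The arm touched only the chuck and the clamp's knob, and the flange height was unchanged after clamping.

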